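Show the glass blank to the inspection camera

ROBOT

A 6-joint arm with a two-finger parallel gripper is mounted at the origin on the work surface. World frame = base frame: x ahead of the robot, y to its left, z up, the work surface at z = 0. Lengths are in m, angles in rad, forces in N, time in s.
With the tool pointing down it reaches from about 0.35 to 0.975 m from the base axis. Payload 4.9 kg.
Tool frame: the origin (TCP) lies midway between the tips of the shut fingers; the grasp point (between the pads) lies 19 mm behind it; z points along the fingers, y is the line along which they close (so a half turn about z gives the same grasp; the last joint's range is limited). The gripper opens to 85 mm and grips with 20 to 120 N. Pads are 22 mm wide; open, the fingers measure 114 mm over their backs; the gripper's body (76 mm by 85 mm) begins 54 mm behind the grasp point. The pads swing forward as they close: fully open they stand 13 mm farther back than shut.
Start: joints at [0.991, 0.053, 1.613, -0, 1.476, -0.119], TCP at [0.278, 0.56, 0.231] pointing down, gripper open.
Joint ranges: [-3.01, 3.01], [-1.01, 2.22], [0.06, 2.58], [-1.02, 4.17], [0.09, 2.62], [-3.14, 3.14]. Speed limits (rad/s): [2.57, 2.57, 3.14, 3.14, 3.14, 3.14].

INTERFACE

Orientations are given as a rotation vector (axis times angle).
In Python, from station import ctrl, optics, job gives the robot as it stands.
- The arm moves only by the shell command python3 -m jog 'ROWS' [OPENING] [FORCE]. ROWS is JSON, a list of rows, each a list of 2 entries, a list of its own where there are three numbers: the shift along the tool's x, y, z in m, then the turn, a rotation vector about the tool's x, y, z in rad. A call has 1 to 5 rows; each row is the pose to reach, as a shift and turn from the pose commanded when the call began, along the tool's axes at that moment; what a row does not reach only later rows make up. A row lasts 1/10 s, in which the tool goes at most 50 mm and 8.59 degrees, less where a joint would pass 70% of its speed; a pose out of reach is approached as far as the arm can. A call with a gripper value outside its range is refused whole. OPENING is the opening, from 0 (shut) to 1 (fully open), set as the call begins (- or left out, the last holds). The fingers move at their own pace and stop on an object; FORCE is the grip in N (left out, the last holds). Time passes only in rows, so rows that repeat a pose let the fingers close. It gives the time, the measured TCP pose, the force, the opening and the grip force at its end, in the units of the state.
- ctrl.get_obs(): the state, without advancing time (a new reading comes with each control period).
- optics.get_image(name): name is "scene" or "top"; returns a dict with "image" (400x640x3 uint8, blue, green, red), "fx", "fy", "cx", "cy" (pixels), "D" ([k1, k2, p1, p2, k3] as OpenCV has them; the pictures are not rectified), "rvec" (rotation vector, rad) and "tvec" (3), from world to camera coordinates, as OpenCV has them. Camera axes: x right, y down, z forward; pixel columns grow to the right and rows downward; lengths in m; the calibration is good to about 2 mm. A picture is of the moment at which its call begins. There is no depth.
- job.finish_job(): hands the job in; it is judged then, once.
The state is a dict: "t": time; "q": joint angles; "dq": joint speeds; "effort": joint torques, N m; "tool_pos": TCP position; "tool_rot": TCP orientation; "contact_force": force on the tool from outside, world axes, zero at the start; "wrist_torque": the same for the moment, N m; "opening": finger opening in m; "grip_force": force on a finger pad.
Only numpy, scipy, OpenCV 4.12 (cv2) and the standard library are available. Lean on these libraries where they do the work, as an engineer would, in place of code of your own. Each camera call takes 0.05 s, during which the arm holds its last target. There are 200 camera calls.

TASK

Set the blue mosaic glass blank into the window pocket of the aluminium carrier, mosaic face up and smooth back flat on the pocket's ledge, and let go of it. Then pick up the carrier with the blank in it and hold it still in the air over the upward-looking inspection camera, square to its leaning lens, with the centre of the blank on the lens axis 120 mm out from the lens. Finish while still holding it there, and leave the camera, the other glass and the tools undisturbed.

Things in the scene. Friction and masses are not known exactly. Their poses are not given: they have to be found in the camera images.
- blue_center (a point): Centre (half-way up) of the blue glass blank: a loose slab 50 (its x) by 34 (y) by 14 mm (z), about 60 g, dark blue, with a mosaic of blue and turquoise chips up to 1.5 mm proud on its top face (+z) and a plain smooth back (-z). It lies mosaic up on the white cutting mat, whose top is 3 mm above the table.
- pocket (a point): Centre of the floor of the carrier's pocket, +z up out of it: 54 (x) by 38 mm (y), 5 mm deep (blank stands 9 mm proud); the floor is a 7 mm ledge round an open window. The carrier, a loose aluminium paddle of about 180 g, lies flat on the mat: 9 mm thick, this point 4 mm above its underside; plate 80 x 64 mm (x, y) centred here, then a neck 30 mm wide to x = -100 mm.
- grip (a point): Middle of the carrier's orange upright grip, made for holding it: a block 26 mm long (x) by 14 mm wide (y), 49 mm tall above the carrier's top. This point is 85 mm from the pocket centre along the carrier's -x and 34 mm above its underside; the grip's top is 24 mm higher. Axes as pocket.
- camera: Foot of the inspection camera, fixed to the mat: a dark 90 x 90 x 12 mm plate with two aluminium cheeks up to 60 mm high and between them a black barrel of 48 mm diameter that leans 20 degrees from vertical towards the camera's own -x; highest point about 95 mm above the mat. Origin at the centre of its underside, z up.
- lens (a point): Centre of the camera's front lens (dark disc in a white ring light) at the top of the barrel, about 83 mm above the mat. Its z axis is the lens axis, pointing out of the lens, leaning 20 degrees from vertical.
- focus (a point): The point on the lens axis 120 mm out from the lens (in empty air, about 195 mm above the mat), where the centre of the blank is to be held. Its z axis is the lens axis, pointing away from the lens; the carrier's +z is to point the same way (any turn about that axis is fine).
- amber_center (a point): Centre of the amber and orange glass blank, same size, loose: leave it.
- clear_center (a point): Centre of the clear grey-white glass blank, same size, loose: leave it.
- pliers: Black running pliers lying on the far part of the mat, 190 mm long, 17 mm high; the origin is in the jaw block. Leave.
- cutter: Pen-shaped glass cutter, clear handle and brass collar, 160 mm long, 12 mm high, lying at the far part of the mat. Leave.
- brush: Bench brush lying at the far right of the mat, low. Leave.
- frit: Amber jar with a black lid, 56 mm across, 75 mm high, at the far left of the mat; origin at the centre of its underside. Leave.
- blue: The blue blank itself: origin at the centre of its smooth back, 7 mm below blue_center, same axes.
- carrier: The carrier itself: origin on its underside below the pocket centre, 4 mm under pocket, same axes.
Things that resemble listed ones, but are neither listed nor needed, are in the scene too. What is shaped like the carrier but red is not meant.

How it is judged:
On the way, in this order (a step that is already met when the one before it is completed fails the run):
1. the blue blank lies let go in the pocket, mosaic up, while the carrier is still on the mat (x of blue_center in the frame of pocket between -0.004 and 0.004 m and y of blue_center in the frame of pocket between -0.004 and 0.004 m and z of blue_center in the frame of pocket between 0.004 and 0.01 m and angle between the z axis of blue_center and the z axis of pocket, either way round below 0.1 rad and angle between blue_center's own z axis and vertical below 0.7 rad and height (world z) of pocket below 0.015 m and contact force between the fingers and blue below 0.1 N), for 0.2 s.
2. the carrier is lifted clear of the mat with the blank in its pocket (x of blue_center in the frame of pocket between -0.004 and 0.004 m and y of blue_center in the frame of pocket between -0.004 and 0.004 m and z of blue_center in the frame of pocket between 0.004 and 0.01 m and angle between the z axis of blue_center and the z axis of pocket, either way round below 0.1 rad and angle between blue_center's own z axis and vertical below 0.7 rad and height (world z) of pocket above 0.07 m), for 0.2 s.
At the end, for the whole second after the job is handed in: Fingers hold the carrier still in the air, touched by nothing else; blank lying in its pocket (4 mm, 0.1 rad), mosaic up, not gripped; blank centre within 15 mm of the point 120 mm out on the lens axis, carrier square to the lens within 0.14 rad; other glass and tools within 20 mm of their start (x of blue_center in the frame of pocket between -0.004 and 0.004 m and y of blue_center in the frame of pocket between -0.004 and 0.004 m and z of blue_center in the frame of pocket between 0.004 and 0.01 m and angle between the z axis of blue_center and the z axis of pocket, either way round below 0.1 rad and angle between each of blue_center, pocket's own z axis and vertical below 0.7 rad and distance between blue_center and focus below 0.015 m and angle between the z axis of pocket and the z axis of focus, either way round below 0.14 rad and height (world z) of pocket above 0.15 m and contact force between the fingers and carrier above 1 N and contact force between the fingers and blue below 0.1 N and contact force between carrier and camera below 0.1 N and linear speed of carrier below 0.02 m/s and angular speed of carrier below 0.1 rad/s and distance of each of amber_center, clear_center, pliers, cutter, brush, frit from where it was at the start of the episode below 0.02 m); the arm keeps its last pose, push and grip.
It fails at once if another blank, a tool or the jar is disturbed (moved more than 20 mm) (distance of any of amber_center, clear_center, pliers, cutter, brush, frit from where it was at the start of the episode above 0.02 m).
It fails at once if the camera is knocked (more than 2 N) (contact force between anything else and camera above 2 N).
It also fails if it takes over 69 s, if anything falls off the work surface, if the arm or the gripper's body presses on something with over 40 N, if the wrist force passes 120 N, or if a joint passes its speed limit or range.

## Working session

There is one attempt and no reset: what is moved stays moved. The work goes in short steps, Python scripts to look and compute and a shell command to move; the robot and the scene stay as the last step left them, time stands still between calls to the robot, and variables do not carry over. Pictures are saved under pics/ and viewed, at most 10 in all, crops included, and the job is handed in when it is done.

```bash
ls; mkdir -p pics
python3 - <<'E'
from station import ctrl, optics
import cv2,numpy as np
print(ctrl.get_obs())
for n in("scene","top"):
    d=optics.get_image(n); cv2.imwrite(f"pics/{n}0.png",d["image"])
    R=cv2.Rodrigues(np.array(d["rvec"]))[0]
    print(n,{k:d[k] for k in d if k!="image"}, "campos",-R.T@np.array(d["tvec"]).ravel())
E
```

```text
pics
{'t': 0.0, 'q': array([ 9.91001400e-01,  5.33373985e-02,  1.61430833e+00, -4.55320395e-06,
        1.47601289e+00, -1.19005422e-01]), 'dq': array([ 0.0013289 , -0.00071623, -0.00060452,  0.00124213, -0.00056211,
        0.00052841]), 'effort': array([-1.04882536e-03, -3.93688560e+01, -3.70172882e+01, -3.82500812e-04,
        6.97395517e-03,  6.92566857e-06]), 'tool_pos': array([0.27756429, 0.55927853, 0.23006654]), 'tool_rot': array([-7.17258411e-01, -3.05789453e+00,  3.05087639e-03]), 'contact_force': array([ 0.00581085, -0.78949049, -0.22744881]), 'wrist_torque': array([-0.02861741, -0.04967969,  0.04041159]), 'grip_force': 0.0, 'opening': 0.08548576599863307}
scene {'fx': 436.89757057497, 'fy': 436.89757057497, 'cx': 316.6564148100942, 'cy': 201.9394284430296, 'D': array([0.02796321, 0.        , 0.        , 0.        , 0.        ]), 'rvec': array([ 2.07543842,  1.4531725 , -0.524154  ]), 'tvec': array([-0.17812704, -0.24118193,  1.60651706])} campos [ 1.19399845 -0.23691988  1.0904273 ]
top {'fx': 499.9279661226398, 'fy': 499.9279661226398, 'cx': 317.8835110668322, 'cy': 200.38080748400208, 'D': array([-0.14271418,  0.        ,  0.        ,  0.        ,  0.        ]), 'rvec': array([ 2.13833176, -2.15103728,  0.16003665]), 'tvec': array([0.04612986, 0.45325101, 1.76355506])} campos [0.18800314 0.04545653 1.81115417]
```

View pics/scene0.png

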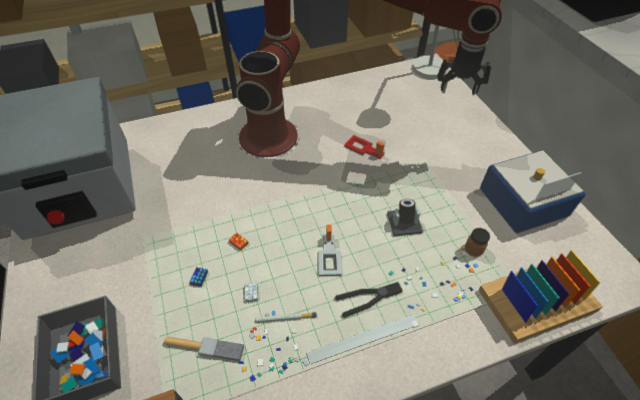

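View pics/top0.png

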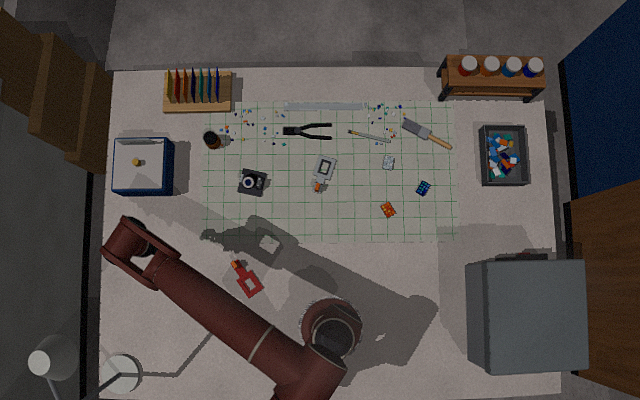

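Scene: blue blank at about (199,277), carrier plate (329,262) with its grip (328,232), inspection camera (406,218). Top: blue (424,188), carrier (325,165) with grip (317,186), camera (252,181). I'll enlarge these areas to measure them.

```bash
cat > h.py <<'E'
import cv2,numpy as np
from scipy.spatial.transform import Rotation as Ro
from scipy.optimize import least_squares
from station import ctrl, optics
def cal(n):
    d=optics.get_image(n); d["K"]=np.array([[d["fx"],0,d["cx"]],[0,d["fy"],d["cy"]],[0,0,1]]);return d
def proj(d,P): return cv2.projectPoints(np.atleast_2d(np.array(P,float)),d["rvec"],d["tvec"],d["K"],d["D"])[0][:,0]
def ray(d,px):
    u=cv2.undistortPoints(np.array([[px]],float),d["K"],d["D"])[0,0]
    R=cv2.Rodrigues(d["rvec"])[0]; return -R.T@np.ravel(d["tvec"]), R.T@np.array([u[0],u[1],1])
def onz(d,px,z):
    c,v=ray(d,px); return c+v*(z-c[2])/v[2]
def tri(d1,p1,d2,p2):
    f=lambda X:np.r_[proj(d1,X)[0]-p1,proj(d2,X)[0]-p2]
    s=least_squares(f,[0.6,0,0.02]); return s.x,np.sqrt(2*s.cost)
def crop(im,c,w,h,k):
    x,y=int(c[0]-w/2),int(c[1]-h/2); o=cv2.resize(im[y:y+h,x:x+w],None,fx=k,fy=k,interpolation=cv2.INTER_CUBIC)
    for i in range(0,w,10): cv2.putText(o,str(x+i),(i*k,8),0,.3,(0,0,255)); cv2.line(o,(i*k,9),(i*k,14),(0,0,255))
    for i in range(0,h,10): cv2.putText(o,str(y+i),(6,i*k+4),0,.3,(0,0,255)); cv2.line(o,(0,i*k),(5,i*k),(0,0,255))
    return o
E
python3 - <<'E'
from h import *
s=cv2.imread("pics/scene0.png");t=cv2.imread("pics/top0.png")
a=np.hstack([crop(s,(199,277),30,30,8),crop(s,(329,250),40,60,8)[:], ])if 0 else None
def pad(o,w,h): r=np.zeros((h,w,3),np.uint8); r[:o.shape[0],:o.shape[1]]=o[:h,:w]; return r
S=np.hstack([pad(crop(s,(199,277),30,38,8),240,480),pad(crop(s,(330,250),30,60,8),240,480),pad(crop(s,(405,216),40,50,8),320,480)])
T=np.hstack([pad(crop(t,(424,188),30,30,8),240,400),pad(crop(t,(324,172),30,50,8),240,400),pad(crop(t,(252,181),40,40,8),320,400)])
cv2.imwrite("pics/cs.png",S);cv2.imwrite("pics/ct.png",T)
E
```

```text
(no output)
```

View pics/cs.png

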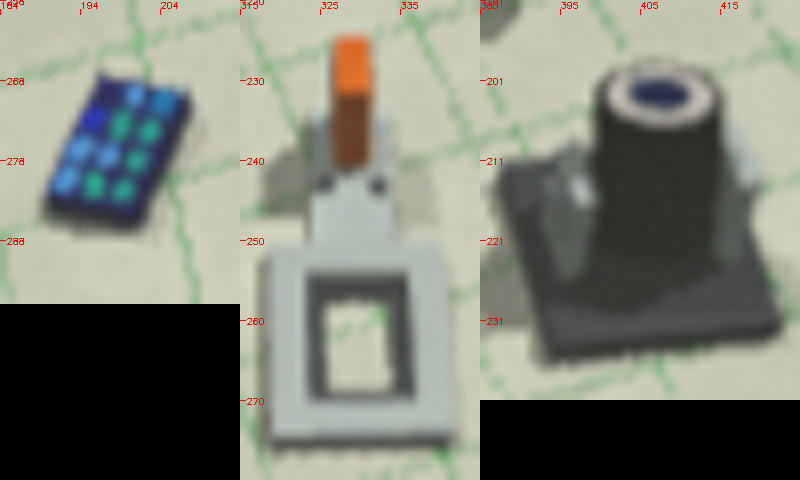

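View pics/ct.png

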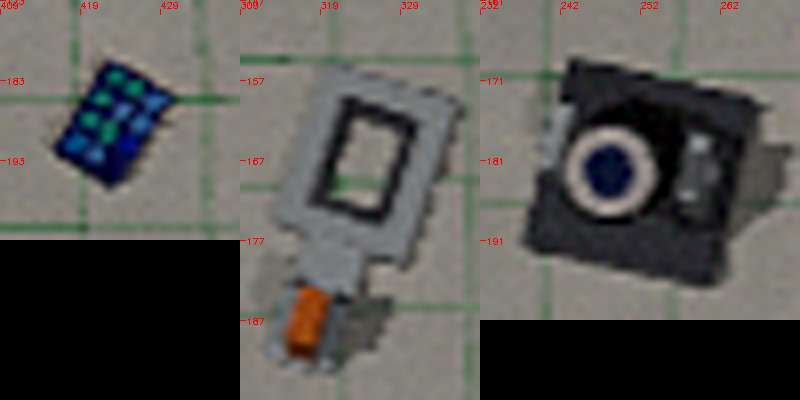

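```bash
cat > m.py <<'E'
from h import *
ds,dt=cal("scene"),cal("top")
c=lambda p,o:(np.array(p,float)+.5)/8-.5+np.array(o)
def fit(items,x0,fz=False):
    # items: (d, pix(N,2), obj pts(N,3)); obj z relative to underside of thing
    def f(p):
        z=p[3] if fz else .003
        R=Ro.from_rotvec([0,0,p[2]]).as_matrix()
        return np.concatenate([(proj(d,np.array(o)@R.T+[p[0],p[1],z])-px).ravel() for d,px,o in items])
    s=least_squares(f,x0+([.003] if fz else []),loss="soft_l1",f_scale=.3); r=f(s.x).reshape(-1,2); return s.x,r
def show(n,items,x0):
    for fz in(0,1):
        p,r=fit(items,x0,fz); print(n,p.round(4),"rms px",np.sqrt((r**2).mean()).round(3))
    for it in items: print("   one view",fit([it],x0)[0].round(4))
    return fit(items,x0)
def rect(a,b,z): return [[a,b,z],[a,-b,z],[-a,-b,z],[-a,b,z]]
# carrier: +x away from grip. order: (+,+),(+,-),(-,-),(-,+)
g=np.array(rect(.013,.007,.058))+[-.085,0,0]
sc=c([(268,436),(455,436),(448,250),(262,250),(306,402),(415,402),(408,272),(307,272),(372,94),(334,94),(333,36),(369,36)],(315,220))
E
python3 - <<'E'
from m import *
# which side: in scene plate front(+x) is at lower rows; compute y direction below
O=np.array([-30*8,0])
P=rect(.04,.032,.009)+rect(.027,.019,.009)+g.tolist()
S=c(np.array([(455,436),(268,436),(262,250),(448,250),(415,402),(306,402),(307,272),(408,272),(372,94),(334,94),(333,36),(369,36)])+O,(315,220))
T=c(np.array([(325,65),(462,98),(405,268),(277,222),(347,98),(418,125),(384,222),(313,203),(300,287),(330,290),(318,348),(287,345)])+O,(309,147))
p,r=show("carrier",[(ds,S,P),(dt,T,P)],[.6,.03,-.3]); print(r.round(2).tolist())
B=rect(.025,.017,.015)
S=c([(100,72),(190,95),(145,212),(47,200)],(184,258)); T=c([(53,148),(112,60),(178,100),(118,188)],(409,173))
# scene order determine by nearest: use world guess
print("blue px on z",[onz(ds,q,.018).round(3).tolist() for q in S],[onz(dt,q,.018).round(3).tolist() for q in T])
C=[(18,162),(65,350),(298,325)]; Tc=[(90,60),(277,103),(238,285),(45,240)]
print("cam",[onz(ds,q,.015).round(3).tolist() for q in c(C,(385,191))],[onz(dt,q,.015).round(3).tolist() for q in c(Tc,(232,161))])
print("lens",tri(ds,c((178,94),(385,191)),dt,c((131,171),(232,161))))
E
```

```text
carrier [ 0.5832  0.0174 -0.3263] rms px 0.576
carrier [ 0.5815  0.0181 -0.3284 -0.0014] rms px 0.439
   one view [ 0.5841  0.0166 -0.3331]
   one view [ 0.581  0.019 -0.316]
[[-0.02, -0.6], [0.57, -0.13], [0.67, -0.94], [-0.71, -1.38], [0.12, -0.3], [0.31, -0.02], [-0.38, -0.0], [0.06, -0.27], [0.13, -0.38], [0.03, -0.28], [-0.16, -0.29], [0.13, -0.39], [0.71, -1.04], [0.06, 0.16], [0.43, -0.88], [-0.14, -0.53], [0.2, -0.83], [1.11, -1.04], [0.8, 0.47], [-0.16, -0.35], [0.68, -0.88], [0.66, -0.03], [-0.14, -0.45], [-0.01, -1.3]]
blue px on z [[0.473, -0.344, 0.018], [0.493, -0.316, 0.018], [0.533, -0.339, 0.018], [0.517, -0.37, 0.018]] [[0.488, -0.313, 0.018], [0.529, -0.342, 0.018], [0.51, -0.371, 0.018], [0.47, -0.342, 0.018]]
cam [[0.475, 0.251, 0.015], [0.562, 0.228, 0.015], [0.581, 0.315, 0.015]] [[0.578, 0.319, 0.015], [0.557, 0.233, 0.015], [0.473, 0.249, 0.015], [0.494, 0.338, 0.015]]
lens (array([0.51277606, 0.28888998, 0.08459327]), np.float64(0.22163585113288095))
```

```bash
cat >> h.py <<'E'
def go(pos,ry,axis=(0,0,1),off=(0,0,0)):
    """TCP to pos; tool z = -axis; tool y heading ry (mod pi). prints shift, turn; nearest of the two"""
    o=ctrl.get_obs(); R=Ro.from_rotvec(o["tool_rot"]); p=o["tool_pos"]
    z=-np.array(axis,float)/np.linalg.norm(axis)
    for k in(0,np.pi):
        h=np.array([np.cos(ry+k),np.sin(ry+k),0]); x=np.cross(h,z); x/=np.linalg.norm(x); y=np.cross(z,x)
        Rt=Ro.from_matrix(np.c_[x,y,z]); s=R.inv().apply(np.array(pos)-p); w=(R.inv()*Rt).as_rotvec()
        print("shift",s.round(4),"turn",w.round(4),"rows",max(np.linalg.norm(s)/.05,np.linalg.norm(w)/.15).round(1))
    Y=R.as_matrix()[:,1]; print("tcp",p.round(4),"tilt",np.degrees(np.arccos(-R.as_matrix()[2,2])).round(2),"yhead",np.arctan2(Y[1],Y[0]).round(4),"q",o["q"].round(2),"open",o["opening"].round(4),"grip",np.round(o["grip_force"],1),"t",o["t"],"F",o["contact_force"].round(1))
E
python3 - <<'E'
from h import *
go([.5015,-.342,.10],1.0)
E
```

```text
shift [-0.6013 -0.7078  0.1313] turn [-1.2e-03 -1.0e-04  1.1e-01] rows 18.8
shift [-0.6013 -0.7078  0.1313] turn [ 1.0000e-04 -1.9000e-03 -3.0316e+00] rows 20.2Traceback (most recent call last):
  File "<stdin>", line 2, in <module>
  File "h.py", line 29, in go
    Y=R.as_matrix()[:,1]; print("tcp",p.round(4),"tilt",np.degrees(np.arccos(-R.as_matrix()[2,2])).round(2),"yhead",np.arctan2(Y[1],Y[0]).round(4),"q",o["q"].round(2),"open",o["opening"].round(4),"grip",np.round(o["grip_force"],1),"t",o["t"],"F",o["contact_force"].round(1))
                                                                                                                                                                              ^^^^^^^^^^^^^^^^^^
AttributeError: 'float' object has no attribute 'round'
```

```bash
sed -i 's/o\["opening"\].round(4)/round(float(o["opening"]),4)/' h.py
J='python3 -m jog'
python3 -m jog '[[[-0.15,-0.177,0],[0,0,0]],[[-0.15,-0.177,0],[0,0,0]],[[-0.15,-0.177,0],[0,0,0]],[[-0.15,-0.177,0],[0,0,0]],[[-0.15,-0.177,0],[0,0,0]]]' 1
python3 -m jog '[[[-0.15,-0.177,0],[0,0,0]],[[-0.15,-0.177,0],[0,0,0]],[[-0.15,-0.177,0],[0,0,0]],[[-0.15,-0.177,0],[0,0,0]],[[-0.15,-0.177,0],[0,0,0]]]'
python3 -m jog '[[[-0.15,-0.177,0],[0,0,0]],[[-0.15,-0.177,0],[0,0,0]],[[-0.15,-0.177,0],[0,0,0]],[[-0.15,-0.177,0],[0,0,0]],[[-0.15,-0.177,0],[0,0,0]]]'
python3 -m jog '[[[-0.15,-0.177,0],[0,0,0]],[[-0.15,-0.177,0],[0,0,0]],[[-0.15,-0.177,0],[0,0,0]],[[-0.15,-0.177,0],[0,0,0]],[[-0.15,-0.177,0],[0,0,0]]]'
python3 - <<'E'
from h import *
go([.5015,-.342,.06],1.0)
E
```

```text
t: 0.7
tool_pos: [0.3337, 0.332, 0.231]
tool_rot: [0.719, 3.058, -0.001]
contact_force: [0.8, 0.2, 0.5]
opening: 0.0853
grip_force: 0.0
t: 1.2
tool_pos: [0.3893, 0.1067, 0.2313]
tool_rot: [0.721, 3.057, -0.0]
contact_force: [-0.0, 0.3, -0.5]
opening: 0.0854
grip_force: 0.0
t: 1.7
tool_pos: [0.4449, -0.119, 0.2313]
tool_rot: [0.722, 3.057, -0.001]
contact_force: [-0.3, 1.1, 0.1]
opening: 0.0852
grip_force: 0.0
t: 2.2
tool_pos: [0.5004, -0.3443, 0.2308]
tool_rot: [-0.72, -3.057, 0.0]
contact_force: [0.1, 0.4, -0.1]
opening: 0.0854
grip_force: 0.0
shift [0.     0.0026 0.1708] turn [-0.0003 -0.0003  0.108 ] rows 3.4
shift [0.     0.0026 0.1708] turn [ 5.0000e-04 -5.0000e-04 -3.0336e+00] rows 20.2
tcp [ 0.5004 -0.3443  0.2308] tilt 0.03 yhead 1.108 q [-0.72  0.01  1.66 -0.    1.47 -1.83] open 0.0854 grip 0.0 t 2.2 F [ 0.1  0.4 -0.1]
```

```bash
python3 -m jog '[[[0,0.0026,0.171],[0,0,0.108]],[[0,0.0026,0.171],[0,0,0.108]],[[0,0.0026,0.171],[0,0,0.108]],[[0,0.0026,0.171],[0,0,0.108]]]'
python3 - <<'E'
from h import *
go([.5015,-.342,.0085],1.0)
s,t=cal("scene"),cal("top")
tip=[[.5015+q*.0425*np.cos(1.0),-.342+q*.0425*np.sin(1.0),.073] for q in(-1,1)]
print(proj(s,tip),proj(s,[.5015,-.342,.018]))
cv2.imwrite("pics/a.png",crop(s["image"],(199,268),80,60,8))
E
```

```text
t: 2.6
tool_pos: [0.4984, -0.3361, 0.0538]
tool_rot: [-0.879, -3.007, -0.006]
contact_force: [-0.6, -0.2, -1.0]
opening: 0.0852
grip_force: 0.0
shift [-0.0062 -0.0033  0.0452] turn [ 0.0015 -0.0097  0.0017] rows 0.9
shift [-0.0062 -0.0033  0.0452] turn [ 1.5200e-02  2.3000e-03 -3.1398e+00] rows 20.9
tcp [ 0.4984 -0.3361  0.0538] tilt 0.56 yhead 1.0017 q [-0.72  0.17  1.79  0.    1.18 -1.72] open 0.0852 grip 0.0 t 2.6 F [-0.6 -0.2 -1. ]
[[179.45216454 261.58962373]
 [209.10846561 267.50560797]] [[198.57810088 274.83877798]]
```

View pics/a.png

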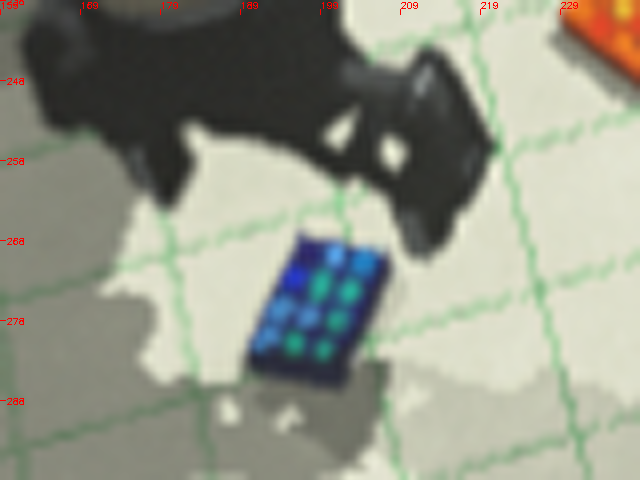

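The image shows the open fingers straddling the blue blank, tips at about (180,263) and (212,270), blank at (198,277). The arm had not settled, so I'll wait and re-read.

```bash
python3 -m jog '[[[0,0,0],[0,0,0]],[[0,0,0],[0,0,0]],[[0,0,0],[0,0,0]]]' |sed -n 1,2p
python3 - <<'E'
from h import *
go([.5015,-.342,.0085],1.0)
E
```

```text
t: 3.0
tool_pos: [0.5031, -0.3401, 0.0632]
shift [ 0.0006 -0.0025  0.0547] turn [-0.0007  0.0047  0.0021] rows 1.1
shift [ 0.0006 -0.0025  0.0547] turn [-7.4000e-03 -1.1000e-03 -3.1395e+00] rows 20.9
tcp [ 0.5031 -0.3401  0.0632] tilt 0.27 yhead 1.0021 q [-0.72  0.17  1.78  0.    1.18 -1.72] open 0.0855 grip 0.0 t 3.0 F [0.  0.1 0.5]
```

```bash
python3 -m jog '[[[0,-0.001,0.015],[0,0,0]],[[0,-0.001,0.03],[0,0,0]],[[0,-0.001,0.042],[0,0,0]],[[0,-0.001,0.05],[0,0,0]],[[0,-0.001,0.05],[0,0,0]]]' |sed -n 1,2p
python3 -m jog '[[[0,0,0],[0,0,0]],[[0,0,0],[0,0,0]],[[0,0,0],[0,0,0]]]' |sed -n 1,2p
python3 - <<'E'
from h import *
go([.5015,-.342,.0085],1.0)
E
```

```text
t: 3.5
tool_pos: [0.4997, -0.3385, 0.0077]
t: 3.8
tool_pos: [0.5016, -0.3401, 0.0111]
shift [-0.0009 -0.0017  0.0026] turn [-0.0002  0.0014  0.0021] rows 0.1
shift [-0.0009 -0.0017  0.0026] turn [-2.2000e-03 -4.0000e-04 -3.1395e+00] rows 20.9
tcp [ 0.5016 -0.3401  0.0111] tilt 0.08 yhead 1.0021 q [-0.72  0.24  1.8  -0.    1.1  -1.72] open 0.0853 grip 0.0 t 3.8 F [-0.4 -0.4 -0.2]
```

Lower the last 2.5 mm and close gently.

```bash
python3 -m jog '[[[-0.001,-0.0017,0.0025],[0,0,0]],[[-0.001,-0.0017,0.0025],[0,0,0]],[[-0.001,-0.0017,0.0025],[0,0,0]],[[-0.001,-0.0017,0.0025],[0,0,0]],[[-0.001,-0.0017,0.0025],[0,0,0]]]' 0.25 40
python3 -m jog '[[[0,0,0],[0,0,0]],[[0,0,0],[0,0,0]],[[0,0,0],[0,0,0]],[[0,0,0],[0,0,0]],[[0,0,0],[0,0,0]]]'
E=1
python3 - <<'E'
from h import *
go([.5015,-.342,.1],1.0)
E
```

```text
t: 4.3
tool_pos: [0.5013, -0.3418, 0.0081]
tool_rot: [0.881, 3.015, -0.0]
contact_force: [0.4, 0.3, 1.9]
opening: 0.0326
grip_force: 39.9
t: 4.8
tool_pos: [0.5013, -0.3418, 0.0081]
tool_rot: [0.881, 3.015, -0.0]
contact_force: [-0.4, -0.3, 2.0]
opening: 0.0326
grip_force: 40.0
shift [-0.0004 -0.     -0.0919] turn [-0.0001  0.0006  0.002 ] rows 1.8
shift [-0.0004 -0.     -0.0919] turn [-1.0000e-03 -2.0000e-04 -3.1396e+00] rows 20.9
tcp [ 0.5013 -0.3418  0.0081] tilt 0.04 yhead 1.002 q [-0.72  0.24  1.8  -0.    1.1  -1.72] open 0.0326 grip 40.0 t 4.8 F [-0.4 -0.3  2. ]
```

```bash
python3 -m jog '[[[0,0,-0.02],[0,0,0]],[[0,0,-0.05],[0,0,0]],[[0,0,-0.08],[0,0,0]],[[0,0,-0.08],[0,0,0]],[[0,0,-0.08],[0,0,0]]]' |sed -n 1,2p
python3 - <<'E'
from h import *
go([.5832,.0174,.088],1.243)
E
```

```text
t: 5.3
tool_pos: [0.501, -0.3416, 0.0878]
shift [ 1.241e-01  3.467e-01 -3.000e-04] turn [-1.00e-04  3.00e-04 -2.41e-01] rows 7.4
shift [ 1.241e-01  3.467e-01 -3.000e-04] turn [4.0000e-04 1.0000e-04 2.9006e+00] rows 19.3
tcp [ 0.501  -0.3416  0.0878] tilt 0.02 yhead 1.002 q [-0.72  0.14  1.77  0.    1.23 -1.72] open 0.0325 grip 40.0 t 5.3 F [-0.2  0.1 -0.7]
```

```bash
python3 -m jog '[[[0.012,0.035,-0.01],[0,0,-0.02]],[[0.024,0.07,-0.01],[0,0,-0.05]],[[0.038,0.105,-0.01],[0,0,-0.08]],[[0.05,0.14,-0.01],[0,0,-0.1]],[[0.062,0.173,-0.01],[0,0,-0.12]]]' |sed -n 1,2p
python3 - <<'E'
from h import *
go([.5832,.0174,.088],1.243)
E
```

```text
t: 5.8
tool_pos: [0.5404, -0.1602, 0.095]
shift [0.0384 0.1786 0.0071] turn [ 0.0003 -0.0047 -0.1202] rows 3.7
shift [0.0384 0.1786 0.0071] turn [-7.0000e-03 -4.0000e-04  3.0214e+00] rows 20.1
tcp [ 0.5404 -0.1602  0.095 ] tilt 0.27 yhead 1.1228 q [-0.42  0.03  1.87  0.    1.24 -1.54] open 0.0329 grip 40.0 t 5.8 F [ 0.6  0.1 -0.4]
```

```bash
python3 -m jog '[[[0.008,0.04,0.002],[0,0,-0.03]],[[0.016,0.08,0.004],[0,0,-0.06]],[[0.025,0.12,0.006],[0,0,-0.09]],[[0.033,0.15,0.007],[0,0,-0.11]],[[0.0384,0.1786,0.007],[0,0,-0.12]]]' |sed -n 1,2p
python3 -m jog '[[[0,0,0],[0,0,0]],[[0,0,0],[0,0,0]],[[0,0,0],[0,0,0]],[[0,0,0],[0,0,0]],[[0,0,0],[0,0,0]]]' |sed -n 1,2p
python3 - <<'E'
from h import *
go([.5832,.0174,.06],1.243)
s,t=cal("scene"),cal("top"); cv2.imwrite("pics/s2.png",s["image"]);cv2.imwrite("pics/t2.png",t["image"])
cv2.imwrite("pics/b.png",np.hstack([crop(s["image"],(330,250),50,60,8),crop(t["image"],(325,165),50,60,8)]))
E
```

```text
t: 6.3
tool_pos: [0.5828, 0.0171, 0.0875]
t: 6.8
tool_pos: [0.5847, 0.0142, 0.0906]
shift [0.0024 0.0026 0.0306] turn [-0.0002 -0.0003 -0.0024] rows 0.6
shift [0.0024 0.0026 0.0306] turn [-5.0000e-04  3.0000e-04  3.1392e+00] rows 20.9
tcp [0.5847 0.0142 0.0906] tilt 0.02 yhead 1.2406 q [-0.1   0.09  1.82 -0.    1.23 -1.34] open 0.0329 grip 40.1 t 6.8 F [-0.3  0.7 -0.7]
```

View pics/b.png

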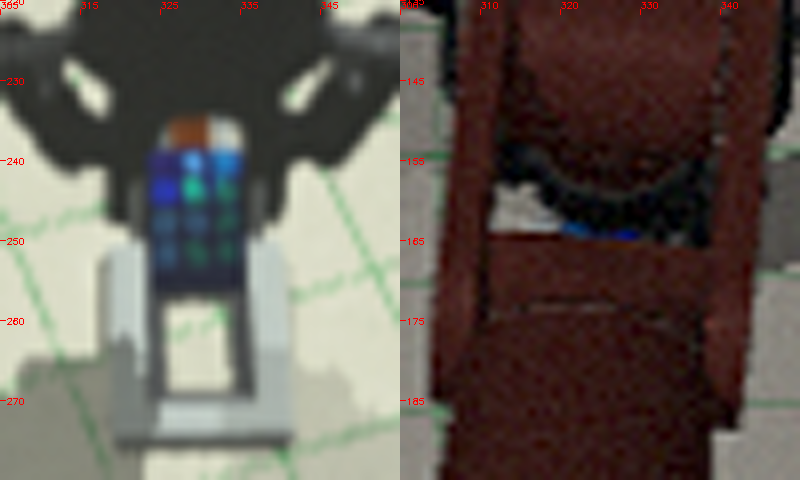

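The left picture shows the held blank above the pocket. Its front lower edge runs from about (323.5,257) to (335,256.5) and its back top edge is at row 238.5. The pocket's open end is below it. The right picture (top camera) is blocked by the arm.

Run:
```python
from m import *
px=c([(246,296),(150,298),(150,150),(243,150)],(305,220))
P=[[.025,.017,0],[.025,-.017,0],[-.025,-.017,.0145],[-.025,.017,.0145]]
o=ctrl.get_obs(); tp=o["tool_pos"]
h=1.2406-np.pi/2; R=Ro.from_rotvec([0,0,h]).as_matrix()
f=lambda p:(proj(ds,(np.array(P)+[p[0],p[1],0])@R.T+[tp[0],tp[1],tp[2]-.0051])-px).ravel()
s=least_squares(f,[0,0]); print("blank offset in tool/carrier axes, scene",s.x.round(4),s.fun.reshape(-1,2).round(2).tolist())
# current pocket points in scene picture: rim (top) front corners, plate front corners
px=c([(291,434),(115,434),(256,400),(150,403)],(305,220))
Q=[[.04,.032,.009],[.04,-.032,.009],[.027,.019,.009],[.027,-.019,.009]]
f=lambda p:(proj(ds,np.array(Q)@R.T+[p[0],p[1],.003])-px).ravel()
s2=least_squares(f,[.58,.02]); print("carrier scene",s2.x.round(4),s2.fun.reshape(-1,2).round(2).tolist())
bc=tp[:2]+R[:2,:2]@s.x; print("blank xy",bc.round(4),"shift tool axes to pocket: carrier-frame",(R[:2,:2].T@(s2.x-bc)).round(4))
```

```text
blank offset in tool/carrier axes, scene [ 0.0029 -0.0003] [[0.5, 0.04], [-0.13, 0.0], [-0.58, 0.07], [0.2, -0.14]]
carrier scene [0.5835 0.0175] [[0.48, -0.21], [-0.31, 0.18], [0.01, 0.08], [-0.18, -0.07]]
blank xy [0.5876 0.0135] shift tool axes to pocket: carrier-frame [-0.0052  0.0024]
```

Run:
```python
from h import *
go([.5817,.018,.020],1.243)
```

```text
shift [0.0041 0.0021 0.071 ] turn [ 0.0001  0.0003 -0.0017] rows 1.4
shift [0.0041 0.0021 0.071 ] turn [ 5.0000e-04 -1.0000e-04  3.1399e+00] rows 20.9
tcp [0.5849 0.0147 0.091 ] tilt 0.02 yhead 1.2413 q [-0.1   0.09  1.82 -0.    1.23 -1.34] open 0.0326 grip 40.1 t 7.0 F [-1.7  0.5 -1.5]
```

```bash
python3 -m jog '[[[0.0041,0.0025,0.02],[0,0,0]],[[0.0041,0.0025,0.04],[0,0,0]],[[0.0041,0.0025,0.055],[0,0,0]],[[0.0041,0.0025,0.065],[0,0,0]],[[0.0041,0.0025,0.07],[0,0,0]]]' |sed -n 1,2p
python3 -m jog '[[[0,0,0],[0,0,0]],[[0,0,0],[0,0,0]],[[0,0,0],[0,0,0]],[[0,0,0],[0,0,0]],[[0,0,0],[0,0,0]]]' |sed -n 1,2p
python3 - <<'E'
from h import *
go([.5817,.018,.020],1.243)
s=cal("scene"); cv2.imwrite("pics/s3.png",s["image"])
cv2.imwrite("pics/c.png",crop(s["image"],(330,255),40,44,12))
E
```

```text
t: 7.5
tool_pos: [0.5813, 0.0187, 0.0197]
t: 8.0
tool_pos: [0.5822, 0.0188, 0.0214]
shift [ 0.0002 -0.0009  0.0014] turn [ 0.0002  0.001  -0.001 ] rows 0.0
shift [ 0.0002 -0.0009  0.0014] turn [ 1.5000e-03 -4.0000e-04  3.1406e+00] rows 20.9
tcp [0.5822 0.0188 0.0214] tilt 0.06 yhead 1.242 q [-0.1   0.17  1.86 -0.    1.11 -1.34] open 0.0328 grip 40.1 t 8.0 F [-0.5  0.6 -1.1]
```

View pics/c.png

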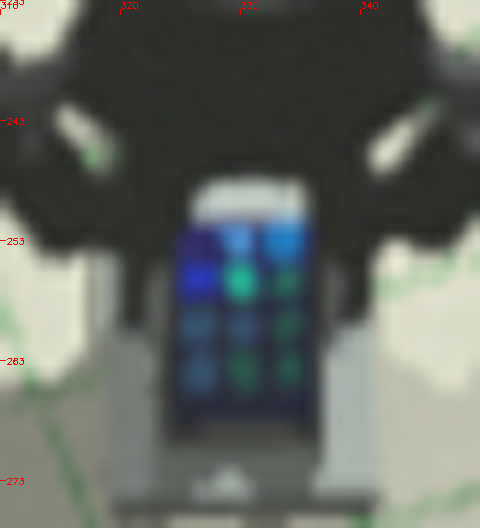

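The close-up shows the blank centred laterally on the plate (blank centre about 330.4, plate centre about 330.3) and hovering over the pocket. I'll lower it by feel.

```bash
python3 -m jog '[[[0.0003,-0.0005,0.002],[0,0,0]],[[0.0003,-0.0005,0.004],[0,0,0]],[[0.0003,-0.0005,0.005],[0,0,0]],[[0.0003,-0.0005,0.006],[0,0,0]],[[0.0003,-0.0005,0.006],[0,0,0]]]' |sed -n '1,2p;4p'
python3 -m jog '[[[0,0,0.001],[0,0,0]],[[0,0,0.001],[0,0,0]],[[0,0,0.002],[0,0,0]],[[0,0,0.002],[0,0,0]],[[0,0,0.002],[0,0,0]]]' |sed -n '1,2p;4p'
```

```text
t: 8.55
tool_pos: [0.5812, 0.0184, 0.0145]
contact_force: [-0.5, 0.2, -1.2]
t: 9.05
tool_pos: [0.5813, 0.0184, 0.0128]
contact_force: [1.0, 0.6, -0.8]
```

No force and the blank is 4 mm below the rim, so it is inside the pocket. I'll lower it the rest of the way and release.

```bash
python3 -m jog '[[[0,0,0.0007],[0,0,0]],[[0,0,0.0007],[0,0,0]],[[0,0,0.0007],[0,0,0]]]' |sed -n '1,2p;4p'
python3 -m jog '[[[0,0,0],[0,0,0]],[[0,0,0],[0,0,0]],[[0,0,0],[0,0,0]],[[0,0,0],[0,0,0]],[[0,0,0],[0,0,0]]]' 0.8
python3 -m jog '[[[0,0,-0.02],[0,0,0]],[[0,0,-0.05],[0,0,0]],[[0,0,-0.09],[0,0,0]],[[0,0,-0.09],[0,0,0]],[[0,0,-0.09],[0,0,0]]]' |sed -n 1,2p
python3 - <<'E'
from h import *
x=np.array([.583,.018])-.085*np.array([np.cos(.329),-np.sin(.329)]); print(x)
go([*x,.10],1.242)
s,t=cal("scene"),cal("top")
cv2.imwrite("pics/d.png",np.hstack([crop(s["image"],(330,250),50,60,8),crop(t["image"],(325,165),50,60,8)]))
E
```

```text
t: 9.35
tool_pos: [0.5814, 0.0184, 0.0121]
contact_force: [0.4, -0.0, -0.2]
t: 9.85
tool_pos: [0.5814, 0.0184, 0.0122]
tool_rot: [0.514, 3.099, 0.0]
contact_force: [-0.5, -1.0, 0.7]
opening: 0.0682
grip_force: 0.0
t: 10.35
tool_pos: [0.5824, 0.0183, 0.1037]
[0.5025589  0.04546323]
shift [ 0.0843 -0.0001  0.0035] turn [0.0007 0.0031 0.    ] rows 1.7
shift [ 0.0843 -0.0001  0.0035] turn [-4.9000e-03  1.1000e-03 -3.1416e+00] rows 20.9
tcp [0.5824 0.0183 0.1037] tilt 0.18 yhead 1.242 q [-0.1   0.06  1.82 -0.    1.25 -1.34] open 0.0682 grip 0.0 t 10.35 F [ 0.6 -0.3 -0.1]
```

View pics/d.png

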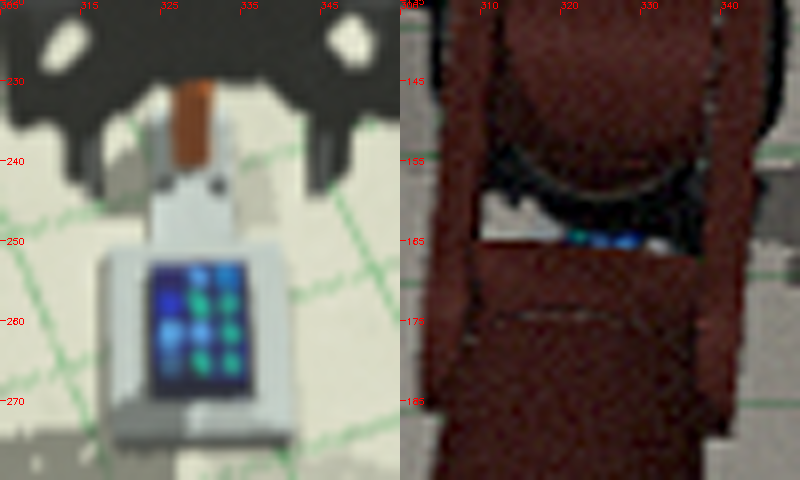

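The blank sits square and flush in the pocket: its outline spans (324–336, 253–269) with even margins. Next is the grip.

```bash
python3 -m jog '[[[0.03,0,0.003],[0,0,0]],[[0.06,0,0.003],[0,0,0]],[[0.0843,0,0.003],[0,0,0]],[[0.0843,0,0.003],[0,0,0]],[[0.0843,0,0.003],[0,0,0]]]' 0.8 |sed -n 1,2p
python3 -m jog '[[[0,0,0.02],[0,0,0]],[[0,0,0.04],[0,0,0]],[[0,0,0.06],[0,0,0]],[[0,0,0.07],[0,0,0]],[[0,0,0.07],[0,0,0]]]' |sed -n '1,2p;4p'
python3 -m jog '[[[0,0,0],[0,0,0]],[[0,0,0],[0,0,0]],[[0,0,0],[0,0,0]],[[0,0,0],[0,0,0]],[[0,0,0],[0,0,0]]]' |sed -n 1,2p
python3 - <<'E'
from h import *
go([.5025,.0455,.019],1.242)
E
```

```text
t: 10.95
tool_pos: [0.5007, 0.0457, 0.0978]
t: 11.45
tool_pos: [0.5006, 0.0454, 0.0271]
contact_force: [-0.7, 1.3, 0.1]
t: 11.95
tool_pos: [0.5019, 0.0456, 0.0296]
shift [-0.0006  0.0001  0.0106] turn [0.0002 0.0009 0.0001] rows 0.2
shift [-0.0006  0.0001  0.0106] turn [-1.4000e-03  4.0000e-04 -3.1415e+00] rows 20.9
tcp [0.5019 0.0456 0.0296] tilt 0.05 yhead 1.2421 q [-0.06 -0.02  2.04 -0.    1.11 -1.3 ] open 0.0682 grip 0.0 t 11.95 F [-0.2  0.  -0.9]
```

```bash
python3 -m jog '[[[-0.0006,0,0.005],[0,0,0]],[[-0.0006,0,0.01],[0,0,0]],[[-0.0006,0,0.01],[0,0,0]],[[-0.0006,0,0.01],[0,0,0]],[[-0.0006,0,0.01],[0,0,0]]]' |sed -n '1,2p;4p'
python3 -m jog '[[[0,0,0],[0,0,0]],[[0,0,0],[0,0,0]],[[0,0,0],[0,0,0]],[[0,0,0],[0,0,0]],[[0,0,0],[0,0,0]]]' 0 25
python3 -m jog '[[[0,0,0],[0,0,0]],[[0,0,0],[0,0,0]],[[0,0,0],[0,0,0]],[[0,0,0],[0,0,0]],[[0,0,0],[0,0,0]]]' 0 100
python3 -m jog '[[[0,0,-0.008],[0,0,0]],[[0,0,-0.02],[0,0,0]],[[0,0,-0.035],[0,0,0]],[[0,0,-0.045],[0,0,0]],[[0,0,-0.05],[0,0,0]]]'
python3 -m jog '[[[0,0,-0.02],[0,0,0]],[[0,0,-0.045],[0,0,0]],[[0,0,-0.07],[0,0,0]],[[0,0,-0.09],[0,0,0]],[[0,0,-0.1],[0,0,0]]]'
python3 -m jog '[[[0,0,0],[0,0,0]],[[0,0,0],[0,0,0]],[[0,0,0],[0,0,0]],[[0,0,0],[0,0,0]],[[0,0,0],[0,0,0]]]'
python3 - <<'E'
from h import *
go([.5025,.0455,.019],1.242)
s=cal("scene")
cv2.imwrite("pics/e.png",crop(s["image"],(330,215),60,70,8))
E
```

```text
t: 12.45
tool_pos: [0.5022, 0.0454, 0.0191]
contact_force: [0.1, -0.1, 0.5]
t: 12.95
tool_pos: [0.5022, 0.0454, 0.0193]
tool_rot: [0.514, 3.099, -0.0]
contact_force: [-0.8, 0.3, 0.9]
opening: 0.0134
grip_force: 25.5
t: 13.45
tool_pos: [0.5024, 0.0454, 0.0194]
tool_rot: [0.514, 3.099, 0.0]
contact_force: [-1.1, 0.5, 2.8]
opening: 0.0129
grip_force: 97.6
t: 13.95
tool_pos: [0.5032, 0.0454, 0.0712]
tool_rot: [0.514, 3.096, 0.001]
contact_force: [-0.1, -0.3, -2.5]
opening: 0.013
grip_force: 97.3
t: 14.45
tool_pos: [0.5031, 0.0454, 0.1716]
tool_rot: [0.514, 3.096, 0.001]
contact_force: [-0.3, -0.9, -2.6]
opening: 0.0128
grip_force: 97.5
t: 14.95
tool_pos: [0.5016, 0.0454, 0.1681]
tool_rot: [-0.514, -3.097, 0.0]
contact_force: [0.8, -0.4, -3.2]
opening: 0.0127
grip_force: 97.5
shift [-0.0011  0.0004  0.1491] turn [-0.0005 -0.0017 -0.    ] rows 3.0
shift [-0.0011  0.0004  0.1491] turn [-2.7000e-03  8.0000e-04  3.1416e+00] rows 20.9
tcp [0.5016 0.0454 0.1681] tilt 0.1 yhead 1.242 q [-0.06 -0.19  1.95 -0.    1.38 -1.3 ] open 0.0127 grip 97.5 t 14.95 F [ 0.8 -0.4 -3.2]
```

View pics/e.png

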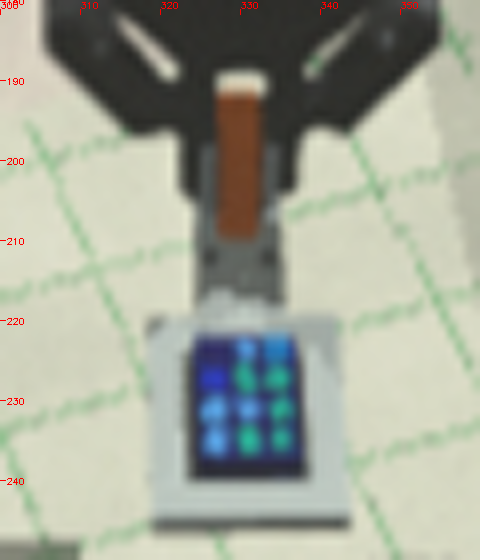

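The carrier is up with the blank seated flat, outline (323–338, 222–240) inside the plate. Next I'll check for pitch slip in the grip and compute the hold pose.

```bash
cat > tgt.py <<'E'
from m import *
L=np.array([.5128,.2889,.0853]); d=np.array([-.084,.016]); d/=np.linalg.norm(d)
ax=np.r_[np.sin(np.radians(20))*d,np.cos(np.radians(20))]; F=L+.12*ax
E
python3 - <<'E'
from tgt import *
px=c([(349,517),(155,517),(147,319),(340,319)],(300,180))
Q=np.array(rect(.04,.032,.009))
o=ctrl.get_obs(); tp=o["tool_pos"]; T=Ro.from_rotvec(o["tool_rot"])
# carrier frame in tool: x=-toolx, y=tooly, z=-toolz; carrier underside .0164 beyond tcp, centre .085 along
Rc=T.as_matrix()@np.diag([-1,1,-1])
def f(p):
    Rp=Ro.from_rotvec([0,p[0],0]).as_matrix()  # pitch about grasp
    X=(Q+[.085+p[1],p[2],-.0164-.019]) @Rp.T+[0,0,.019]
    return (proj(ds,X@Rc.T+tp)-px).ravel()
s=least_squares(f,[0,0,0]); print("pitch,dx,dy",s.x.round(4),s.fun.reshape(-1,2).round(2).tolist())
s=least_squares(lambda q:f([q[0],0,q[1]]),[0,0]); print("pitch,dy with dx=0",s.x.round(4),s.fun.reshape(-1,2).round(2).tolist())
print("axis",ax.round(3),"focus",F.round(4))
for h in (-.33,0.2,-.8):
    x=np.array([np.cos(h),np.sin(h),0]); x-=ax*(x@ax); x/=np.linalg.norm(x)
    tcp=F-.085*x+ax*.0054; print(h,"tcp",tcp.round(4)); y=np.cross(ax,x); go(tcp,np.arctan2(y[1],y[0]),ax)
E
```

```text
pitch,dx,dy [-0.0192  0.0027 -0.0003] [[0.55, -0.18], [-0.41, 0.27], [-0.05, 0.15], [-0.09, -0.27]]
pitch,dy with dx=0 [ 0.0319 -0.    ] [[0.44, -0.12], [-0.35, 0.33], [0.01, -0.54], [-0.12, -0.97]]
axis [-0.336  0.064  0.94 ] focus [0.4725 0.2966 0.1981]
-0.33 tcp [0.3955 0.3242 0.1744]
shift [ 0.1908  0.2295 -0.0056] turn [-0.0478 -0.3464 -0.0072] rows 6.0
shift [ 0.1908  0.2295 -0.0056] turn [-0.5402  0.0746  3.0867] rows 20.9
tcp [0.502  0.0454 0.1687] tilt 0.04 yhead 1.242 q [-0.06 -0.19  1.95  0.    1.38 -1.3 ] open 0.0127 grip 97.5 t 15.1 F [-0.3  0.8 -3.1]
0.2 tcp [0.3924 0.2773 0.1765]
shift [ 0.1786  0.184  -0.0077] turn [ 0.0398 -0.3512 -0.5023] rows 5.1
shift [ 0.1786  0.184  -0.0077] turn [-0.4713 -0.0535  2.5991] rows 17.6
tcp [0.502  0.0454 0.1687] tilt 0.04 yhead 1.242 q [-0.06 -0.19  1.95  0.    1.38 -1.3 ] open 0.0127 grip 97.5 t 15.1 F [-0.3  0.8 -3.1]
-0.8 tcp [0.4173 0.3589 0.1798]
shift [ 0.1814  0.2693 -0.011 ] turn [-0.1248 -0.3297  0.4377] rows 6.5
shift [ 0.1814  0.2693 -0.011 ] turn [ 0.4509 -0.1707 -2.6629] rows 18.0
tcp [0.502  0.0454 0.1687] tilt 0.04 yhead 1.242 q [-0.06 -0.19  1.95  0.    1.38 -1.3 ] open 0.0127 grip 97.5 t 15.1 F [-0.3  0.8 -3.1]
```

```bash
python3 -m jog '[[[0.015,0.018,-0.01],[-0.003,-0.02,0]],[[0.035,0.042,-0.02],[-0.008,-0.055,0]],[[0.057,0.068,-0.02],[-0.013,-0.09,0]],[[0.078,0.094,-0.02],[-0.018,-0.13,0]],[[0.095,0.115,-0.02],[-0.024,-0.17,-0.003]]]'|sed -n '1,2p;5,6p'
python3 - <<'E'
from tgt import *
h=-.33;x=np.array([np.cos(h),np.sin(h),0]); x-=ax*(x@ax); x/=np.linalg.norm(x)
tcp=F-.085*x+ax*.0054; y=np.cross(ax,x); go(tcp,np.arctan2(y[1],y[0]),ax)
E
```

```text
t: 15.6
tool_pos: [0.4487, 0.1863, 0.1893]
opening: 0.0129
grip_force: 97.7
shift [0.0938 0.1131 0.0014] turn [-0.0216 -0.1767  0.0002] rows 2.9
shift [0.0938 0.1131 0.0014] turn [ 0.2772 -0.0339 -3.129 ] rows 20.9
tcp [0.4475 0.1876 0.1888] tilt 9.8 yhead 1.2519 q [ 0.29 -0.37  2.06 -0.08  1.29 -0.95] open 0.0128 grip 97.8 t 15.7 F [ 0.5 -1.2 -2.3]
```

```bash
python3 -m jog '[[[0.02,0.025,-0.005],[-0.004,-0.035,0]],[[0.042,0.052,-0.005],[-0.009,-0.08,0]],[[0.065,0.08,-0.005],[-0.014,-0.12,0]],[[0.082,0.1,-0.002],[-0.019,-0.155,0]],[[0.092,0.112,0],[-0.022,-0.177,0]]]'|sed -n '1,2p;5,6p'
python3 -m jog '[[[0,0,0],[0,0,0]],[[0,0,0],[0,0,0]],[[0,0,0],[0,0,0]],[[0,0,0],[0,0,0]],[[0,0,0],[0,0,0]]]'|sed -n '1,2p;5,6p'
python3 - <<'E'
from tgt import *
h=-.33;x=np.array([np.cos(h),np.sin(h),0]); x-=ax*(x@ax); x/=np.linalg.norm(x)
tcp=F-.085*x+ax*.0054; y=np.cross(ax,x); go(tcp,np.arctan2(y[1],y[0]),ax)
E
```

```text
t: 16.2
tool_pos: [0.3983, 0.3215, 0.1756]
opening: 0.013
grip_force: 98.1
t: 16.7
tool_pos: [0.3998, 0.3197, 0.1765]
opening: 0.0128
grip_force: 98.2
shift [0.0056 0.0028 0.0002] turn [-0.0022  0.0014 -0.0051] rows 0.1
shift [0.0056 0.0028 0.0002] turn [2.3000e-03 3.5000e-03 3.1364e+00] rows 20.9
tcp [0.3995 0.3199 0.1764] tilt 20.07 yhead 1.2516 q [ 0.67 -0.32  2.07 -0.29  1.17 -0.49] open 0.0127 grip 98.2 t 16.8 F [ 0.6 -0.1 -2. ]
```

Now correct the last few mm, settle and check by picture.

```bash
python3 -m jog '[[[0.003,0.0015,0],[0,0,0]],[[0.0056,0.0028,0],[0,0,0]],[[0.0056,0.0028,0],[0,0,0]],[[0.0056,0.0028,0],[0,0,0]],[[0.0056,0.0028,0],[0,0,0]]]'|sed -n '1,2p;5,6p'
python3 -m jog '[[[0,0,0],[0,0,0]],[[0,0,0],[0,0,0]],[[0,0,0],[0,0,0]],[[0,0,0],[0,0,0]],[[0,0,0],[0,0,0]]]'|sed -n '1,2p;5,6p'
python3 - <<'E'
from tgt import *
h=-.33;x=np.array([np.cos(h),np.sin(h),0]); x-=ax*(x@ax); x/=np.linalg.norm(x); y=np.cross(ax,x)
go(F-.085*x+ax*.0054,np.arctan2(y[1],y[0]),ax)
s=cal("scene"); im=s["image"]
b=proj(s,[F+a*.025*x+e*.017*y+ax*.0085 for a,e in((1,1),(1,-1),(-1,-1),(-1,1))])
q=proj(s,[F+a*.04*x+e*.032*y-ax*.002 for a,e in((1,1),(1,-1),(-1,-1),(-1,1))])
print(b.round(1).tolist(),proj(s,F).round(1))
o=np.array(b.mean(0)).astype(int); cr=crop(im,(400,175),70,70,8); 
for P in(b,q):
  for u in P: cv2.circle(cr,tuple(int(v) for v in ((u-[365,140]+.5)*8)),3,(0,0,255),1)
cv2.imwrite("pics/f.png",cr)
E
```

```text
t: 17.3
tool_pos: [0.395, 0.3248, 0.1744]
opening: 0.0127
grip_force: 98.2
t: 17.8
tool_pos: [0.3951, 0.3247, 0.1744]
opening: 0.013
grip_force: 98.2
shift [-0.0005 -0.0003  0.0002] turn [-0.0021  0.0013 -0.0041] rows 0.0
shift [-0.0005 -0.0003  0.0002] turn [2.1000e-03 3.3000e-03 3.1375e+00] rows 20.9
tcp [0.3951 0.3247 0.1744] tilt 20.06 yhead 1.2526 q [ 0.69 -0.31  2.07 -0.29  1.17 -0.47] open 0.013 grip 98.2 t 17.9 F [-0.4  0.7 -2.9]
[[417.0, 166.7], [404.6, 167.3], [401.6, 159.5], [413.6, 158.9]] [[409.  165.8]]
```

View pics/f.png

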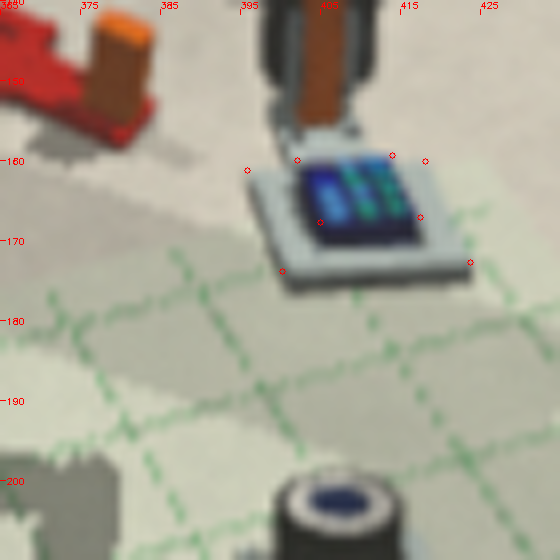

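The red markers, which are the predicted blank and plate corners, fall within about 1 px of the held carrier and blank above the lens at (407,202). The blank is still seated, so I'm handing the job in.

```bash
python3 -c "
from station import job; print(job.finish_job())"
```

```text
the job is handed in; nothing more can be done
None
```

The job is handed in at about 18 s of the 69 s allowed: the blue blank is seated mosaic up in the carrier's pocket, and the gripper is holding the carrier still and square over the inspection lens, with the blank at the 120 mm focus to within a few millimetres by the last picture; no verdict was returned.

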